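# Drive the stuck sleeve out of the vial block

## Task

A worn plastic reducing sleeve is stuck in the bore of the raised aluminium vial block. Take the drift with the long, thick shaft and the widest collar from the rack of three, lower its shaft into the bore from above and push the sleeve down until it drops out into the tray underneath. Leave the drift standing in the bore with its collar resting on the block.

Things in the scene. Friction and masses are not known exactly. Their poses are not given: they have to be found in the camera images.
- drift_grip (a point): Centre of the right drift's grip. Top to bottom: grip 24 mm thick, 45 high; round collar 60 mm wide, 8 thick; shaft 16 mm thick, 75 long; 0.25 kg. This point is on its axis, 23 mm below the grip's top, 30 above the collar's underside, 105 above the tip. z up along the drift; x across and y along the row of drifts, 75 mm apart in any order: close the fingers along x to clear the neighbours.
- rack: Fixed white open rack, 80 (x) by 250 (y) mm, 95 high, left or right; origin under its centre, z up. Three metal drifts hang in its holes by their collars, shafts down. The two wrong ones have 40 mm collars and stand 36 mm above the rack (lift over them): one has a 12 mm grip and a 7 mm shaft that slips through the sleeve, one a 32 mm ball knob and a 30 mm long shaft.
- bore_top (a point): Centre of the bore's upper mouth, level with the top of the vial block: fixed aluminium, 110 by 110 mm, 50 thick, top 125 mm above the table, on four corner posts over a grey tray. z up. The bore, 37 mm wide, goes straight through: 10 mm of play round the 16 mm shaft. With the drift home its collar lies on this face, its grip centre 30 mm above this point.
- sleeve_center (a point): Centre of the stuck sleeve, a white plastic tube 34 mm across, 30 long, with a 12 mm hole, in the bore with its top about 2 mm below the block's top. z is its axis. Three spring balls under it give way to a push of 4 to 8 N and then drag on it: pushed 40 mm down, it drops into the tray. A like spare sleeve stands loose on the table and is not wanted.
There are look-alikes about, which are no part of the job. What is shaped like the part that bears drift_grip but turquoise is not meant.

How it is judged (in metres and radians):
On the way:
1. the tip of the right drift is in the mouth of the bore while the sleeve is still in the block (horizontal distance between drift_grip and bore_top below 0.02 m and z of drift_grip in the frame of bore_top below 0.107 m and z of sleeve_center in the frame of bore_top above -0.06 m), for 0.05 s.
At the end, for the whole second after the job is handed in: The sleeve rests in the tray (centre 80 mm or more below the block's top, within 60 mm of the bore's axis); the right drift stands released in the bore, collar on the block: grip centre within 15 mm of the axis and 22 to 38 mm above the top, upright within 10 degrees; both at rest (z of sleeve_center in the frame of bore_top below -0.08 m and horizontal distance between sleeve_center and bore_top below 0.06 m and linear speed of each of sleeve, drift below 0.03 m/s and horizontal distance between drift_grip and bore_top below 0.015 m and z of drift_grip in the frame of bore_top between 0.022 and 0.038 m and angle between drift_grip's own z axis and vertical below 0.175 rad); the robot touches nothing.
It fails at once if the sleeve is out of the block while the right drift is not in the bore (z of sleeve_center in the frame of bore_top below -0.068 m and (horizontal distance between drift_grip and bore_top above 0.03 m or z of drift_grip in the frame of bore_top above 0.105 m)).
It also fails if it takes over 48 s, if anything falls off the work surface, if the arm or the gripper's body presses on something with over 40 N, if the wrist force passes 120 N, or if a joint passes its speed limit or range.

## Robot

A 6-joint arm with a two-finger parallel gripper is mounted at the origin on the work surface. World frame = base frame: x ahead of the robot, y to its left, z up, the work surface at z = 0. Lengths are in m, angles in degrees, forces in N, time in s.
With the tool pointing down it reaches from about 0.35 to 0.875 m from the base axis. Payload 4.2 kg.
Tool frame: the origin (TCP) lies midway between the tips of the shut fingers; the grasp point (between the pads) lies r.pinch_z behind it (r.pinch_z is the distance from the TCP to the grasp point, in m); z points along the fingers, y is the direction in which the jaws open and shut (so a half turn about z gives the same grasp; the last joint's range is limited). The gripper opens to 87 mm and grips with 3 to 60 N. Pads are 19 mm wide; open, the fingers measure 117 mm over their backs; the gripper's body (75 mm by 190 mm) begins 51 mm behind the grasp point.
Start: joints at [-49.641, 22.042, 0.453, 0, -68.411, -14.817], TCP at [0.269, -0.564, 0.223] pointing down, gripper open.
Joint ranges: [-179.83, 179.83], [-69.29, 118.12], [-61.27, 80.66], [-181.25, 117.63], [-171.15, -9.14], [-177.46, 177.46]. Speed limits (degrees/s): [159.86, 159.86, 180, 180, 180, 180].

## Interface

Orientations are given as a 3x3 rotation matrix whose columns are the frame's x, y, z axes.
In Python, from station import r gives the robot as it stands. The module is installed in compiled form; this text tells all that it offers.
- The arm moves only by the tool play_rows, never from a script. Its argument "deltas" is a list of rows, each a list of 7 numbers: the shift along the tool's x, y, z in units of 25 mm (1.0 is 25 mm), then the turn, a rotation vector about the tool's x, y, z in units of 5 degrees (1.0 is 5 degrees), then the finger opening in mm, from 0 to 87. In form: [[tx, ty, tz, wx, wy, wz, fingers], ...]. A call has 1 to 12 rows; each row is the pose to reach, as a shift and turn from the pose commanded when the call began, along the tool's axes at that moment; what a row does not reach only later rows make up. A row lasts 1/10 s, in which the tool goes at most 50 mm and 8.59 degrees, less where a joint would pass 70% of its speed; a pose out of reach is approached as far as the arm can. A call with a gripper value outside its range is refused whole. The fingers move at their own pace and stop on an object; the grip force is fixed at half the most. Time passes only in rows, so rows that repeat a pose let the fingers close. It gives the time, the measured TCP pose, the force and the opening at its end, in the units of the state.
- r.sense(): the state, without advancing time (a new reading comes with each control period).
- r.capture(name): name is "scene" or "top"; returns a dict with "pixels" (420x560x3 uint8, red, green, blue), "camera_matrix" (3x3 intrinsics, pixels), "R" (3x3) and "t" (3): a world point X has camera coordinates R X + t. Camera axes: x right, y down, z forward; pixel columns grow to the right and rows downward; lengths in m; the calibration is good to about 2 mm. A picture is of the moment at which its call begins. There is no depth.
- r.finish_job(): hands the job in, once; it reports no verdict.
Trained networks look in the newest picture that a camera, given by its name, has taken for a name from the list of things; names that differ only in an ending like _2 or _b are one class to them, and where a whole thing is asked for, a point or a joint stands for the part that bears it (a point fixed in the world has none). Each returns a list of dicts, best first, with "score" (0 to 1); they miss things now and then, are a little off and sometimes report something else, mostly with a low value. They report only what shows in the picture. A call takes as long as a camera call. They do not tell look-alikes from the thing itself.
- r.spot_in(camera, target): "centre" ([x, y, z] in m, in world coordinates, good to about 4 mm: the middle of the surface that is visible of it).
- r.cut_out(camera, target): "region" (420x560 bool, what is visible of it).
The state is a dict: "time_s": time; "joints": joint angles; "joint_velocities": joint speeds; "effort": joint torques, N m; "tcp_pos": TCP position; "ee_rot": TCP orientation; "wrist_force": force on the tool from outside, world axes, zero at the start; "moment": the same for the moment, N m; "gripper_width": opening from 0.0 (shut) to 1.0 (fully open).
Only numpy, scipy, OpenCV 4.12 (cv2) and the standard library are available. Lean on these libraries where they do the work, as an engineer would, in place of code of your own. Each camera call takes 0.05 s, during which the arm holds its last target.

## Working session

There is one attempt and no reset: what is moved stays moved. The work goes in short steps, Python scripts to look and compute and a tool call to move; the robot and the scene stay as the last step left them, time stands still between calls to the robot, and variables do not carry over. Pictures are saved under pics/ and viewed, and the job is handed in when it is done.

Besides the shell and the picture viewer there is one more tool, called after "Call:" by a JSON object that holds its "method" and its "body", one argument or row to a line. play_rows: Moves the arm, as the interface text tells. Its arguments: {"type":"object","properties":{"deltas":{"type":"array","items":{"type":"array","items":{"type":"number"}}}},"required":["deltas"]}

```bash
mkdir -p pics; python3 - <<'E'
from station import r
import cv2,numpy as np
s=r.sense();print({k:np.round(v,3).tolist() for k,v in s.items()}, r.pinch_z)
for c in("scene","top"):
    d=r.capture(c);cv2.imwrite(f"pics/{c}0.png",d["pixels"][:,:,::-1])
    print(c,np.round(d["R"],3).tolist(),np.round(d["t"],3),np.round(d["camera_matrix"],1).tolist())
    for n in("drift_grip","rack","bore_top","sleeve_center"):
        for q in r.spot_in(c,n):print(n,np.round(q["centre"],3),round(q["score"],2))
E
```

```text
{'time_s': 0.0, 'joints': [-49.64, 22.091, 0.379, -0.03, -68.411, -14.816], 'joint_velocities': [0.027, -0.033, -0.05, 0.009, 0.075, 0.002], 'effort': [-0.0, -39.066, 18.74, 4.22, 0.011, -0.0], 'tcp_pos': [0.269, -0.563, 0.221], 'ee_rot': [[-0.902, -0.431, -0.001], [-0.431, 0.902, 0.002], [0.0, 0.002, -1.0]], 'wrist_force': [-0.4, -0.177, 0.474], 'moment': [0.033, 0.014, 0.001], 'gripper_width': 1.002} 0.0187
scene [[0.453, 0.891, -0.013], [0.756, -0.392, -0.523], [-0.471, 0.228, -0.852]] [-0.231 -0.311  1.268] [[410.5, 0.0, 281.2], [0.0, 410.5, 210.2], [0.0, 0.0, 1.0]]
drift_grip [0.546 0.132 0.102] 0.76
drift_grip [0.35  0.249 0.08 ] 0.76
drift_grip [0.691 0.3   0.085] 0.61
drift_grip [0.439 0.276 0.08 ] 0.55
rack [0.568 0.207 0.095] 0.64
bore_top [ 0.582 -0.187  0.127] 0.94
sleeve_center [ 0.554 -0.186  0.123] 0.67
top [[0.005, -1.0, 0.017], [-0.984, -0.008, -0.176], [0.176, -0.016, -0.984]] [0.006 0.511 0.904] [[394.0, 0.0, 285.0], [0.0, 394.0, 211.1], [0.0, 0.0, 1.0]]
drift_grip [0.676 0.298 0.08 ] 0.91
drift_grip [0.426 0.279 0.08 ] 0.89
drift_grip [0.338 0.248 0.082] 0.6
rack [0.532 0.22  0.092] 0.81
bore_top [ 0.545 -0.179  0.121] 0.82
bore_top [ 0.552 -0.187  0.119] 0.65
sleeve_center [ 0.551 -0.187  0.118] 0.55
```

View pics/scene0.png

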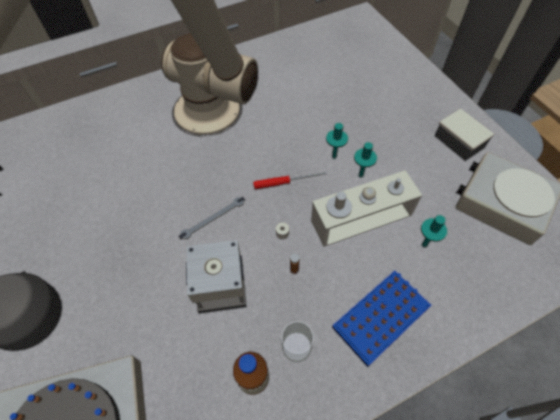

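View pics/top0.png

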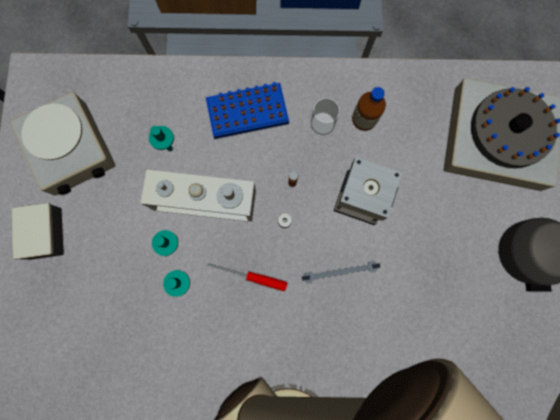

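The right drift is a choice between these, in scene-camera pixels:
- **Rack:** (340,203) has a wide collar and medium grip, (369,195) a ball knob, and (397,187) a thin grip.
- **Turquoise decoys:** (338,135), (366,155) and (434,228).

I choose (340,203), which is (229,194) in the top view. The next step is to check it in a crop.

```bash
python3 - <<'E'
from station import r
import cv2,numpy as np
ims=[]
for c,rects in(("scene",[(300,155,130,90),(175,225,85,90)]),("top",[(135,160,130,65),(325,145,85,80)])):
    p=r.capture(c)["pixels"][:,:,::-1]
    for i,(x,y,w,h) in enumerate(rects):
        cv2.imwrite(f"pics/c_{c}{i}.png",cv2.resize(p[y:y+h,x:x+w],None,fx=6,fy=6,interpolation=cv2.INTER_CUBIC))
def cat(a,b,o):
    A=cv2.imread(a);B=cv2.imread(b);s=.5
    h=max(A.shape[0],B.shape[0]);o_=np.zeros((h,A.shape[1]+B.shape[1],3),np.uint8)
    o_[:A.shape[0],:A.shape[1]]=A;o_[:B.shape[0],A.shape[1]:]=B;cv2.imwrite(o,o_)
cat("pics/c_scene1.png","pics/c_top1.png","pics/c_block.png")
E
```

```text
(no output)
```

View pics/c_scene0.png

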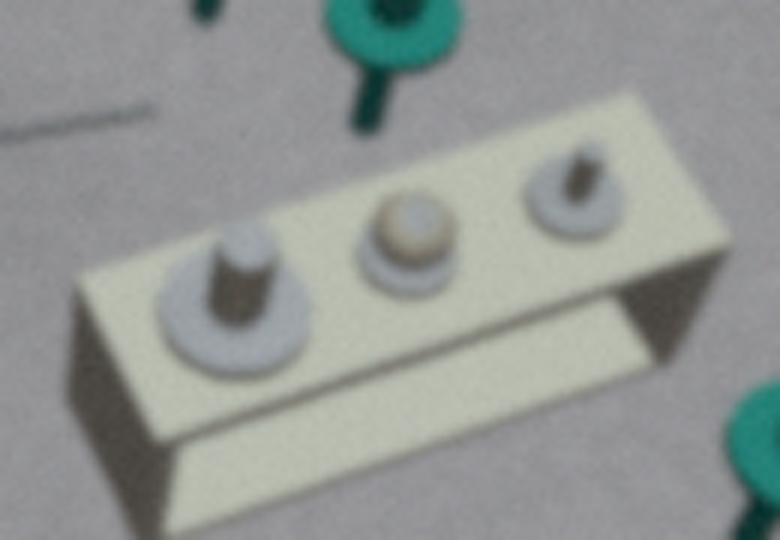

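View pics/c_top0.png

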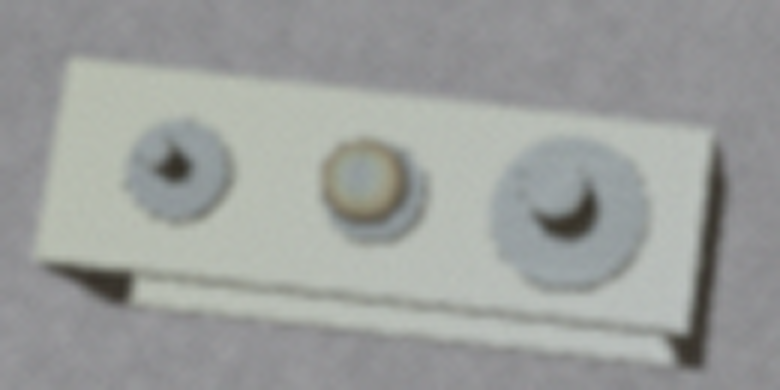

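View pics/c_block.png

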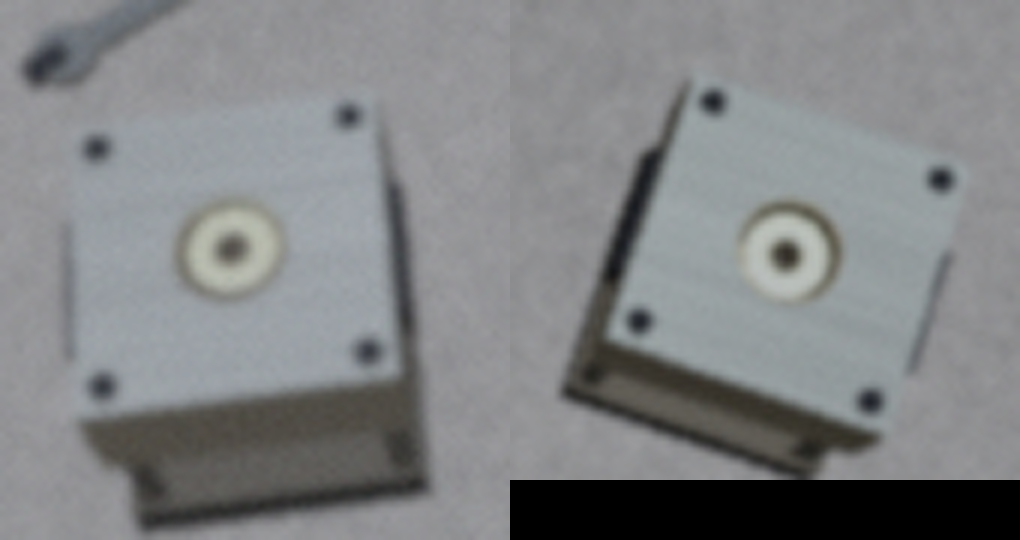

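```bash
cat > h.py <<'E'
import numpy as np
from station import r
def ray(c,uv,z,d):
    K,R,t=d["camera_matrix"],d["R"],d["t"]
    v=R.T@np.linalg.inv(K)@np.array([uv[0],uv[1],1.]);o=-R.T@t
    return o+v*(z-o[2])/v[2]
E
python3 - <<'E'
from h import *
S=r.capture("scene");T=r.capture("top")
s=lambda x,y,z,o=(300,155):np.round(ray(0,((x+.5)/6-.5+o[0],(y+.5)/6-.5+o[1]),z,S),4)
t=lambda x,y,z,o=(135,160):np.round(ray(0,((x+.5)/6-.5+o[0],(y+.5)/6-.5+o[1]),z,T),4)
print("collar",s(235,298,.103),t(570,214,.103))
print("griptop",s(247,245,.148),t(556,192,.148))
print("thin collar",s(575,196,.103),t(180,171,.103))
print("rack corners",[t(x,y,.095)[:2] for x,y in((70,58),(716,128),(690,333),(36,260))])
print("rack corners",[s(x,y,.095)[:2] for x,y in((77,282),(630,93),(728,242),(160,440))])
print("bore",s(231,249,.124,(175,225)),t(278,252,.124,(325,145)))
a=np.array([s(x,y,.125,(175,225)) for x,y in((97,148),(348,116),(368,351),(102,386))]);b=np.array([t(x,y,.125,(325,145)) for x,y in((203,101),(430,180),(360,401),(129,321))])
print(a,b,a.mean(0),b.mean(0))
E
```

```text
collar [0.5365 0.1386 0.103 ] [0.5365 0.1364 0.103 ]
griptop [0.5408 0.1357 0.148 ] [0.5347 0.1359 0.148 ]
thin collar [0.5575 0.2836 0.103 ] [0.5519 0.2843 0.103 ]
rack corners [array([0.5981, 0.3315]), array([0.5727, 0.0823]), array([0.4925, 0.0906]), array([0.5186, 0.339 ])]
rack corners [array([0.4975, 0.0906]), array([0.5216, 0.3386]), array([0.6   , 0.3292]), array([0.5742, 0.0837])]
bore [ 0.5574 -0.1822  0.124 ] [ 0.5546 -0.1818  0.124 ]
[[ 0.4997 -0.2101  0.125 ]
 [ 0.5291 -0.1254  0.125 ]
 [ 0.6142 -0.1548  0.125 ]
 [ 0.5845 -0.2398  0.125 ]] [[ 0.6127 -0.1551  0.125 ]
 [ 0.5827 -0.2398  0.125 ]
 [ 0.4981 -0.21    0.125 ]
 [ 0.5276 -0.1252  0.125 ]] [ 0.556875 -0.182525  0.125   ] [ 0.555275 -0.182525  0.125   ]
```

The crops confirm it: the drift at scene (340,203) has the widest collar and a cylindrical grip. Measured positions are drift axis ≈ (0.5365, 0.1365) and bore ≈ (0.556, −0.1825). Now I move above the drift.

Call:
{"method": "play_rows", "body": {
  "deltas": [
    [-1.8, 1.7, 0, 0, 0, -1, 87],
    [-3.6, 3.4, 0, 0, 0, -2, 87],
    [-5.4, 5.1, 0, 0, 0, -3.2, 87],
    [-7.2, 6.8, 0, 0, 0, -4.4, 87],
    [-9, 8.5, 0, 0, 0, -5.6, 87],
    [-10.4, 9.9, 0, 0, 0, -6.8, 87],
    [-11.8, 11.2, 0, 0, 0, -8, 87],
    [-13.2, 12.5, 0, 0, 0, -9.2, 87],
    [-14.6, 13.9, 0, 0, 0, -10.4, 87],
    [-16, 15.2, 0, 0, 0, -11.2, 87],
    [-17.4, 16.5, 0, 0, 0, -11.7, 87],
    [-18.5, 17.6, 0, 0, 0, -11.7, 87]
  ]
}}

```text
time_s: 1.9
tcp_pos: [0.4841, -0.0013, 0.2231]
ee_rot: [[-0.103, -0.995, 0.001], [-0.995, 0.103, 0.0], [-0.0, -0.001, -1.0]]
wrist_force: [1.1, -0.4, 0.3]
gripper_width: 1.0
```

```bash
cat >> h.py <<'E'
def go(p,yaw=None):
    s=r.sense();R=np.array(s["ee_rot"]);d=R.T@(np.array(p)-s["tcp_pos"])/.025
    print("pos",np.round(s["tcp_pos"],4),"w",round(float(s["gripper_width"]),3),"F",np.round(s["wrist_force"],1),"t",s["time_s"],"yawy",np.round(np.degrees(np.arctan2(R[1,1],R[0,1])),2),"tilt",np.round(R[:2,2],4),"j",np.round(s["joints"],1))
    print("delta units",np.round(d,2))
E
python3 -c "
from h import *
go([.5365,.1365,.221])"
```

```text
pos [ 0.4841 -0.0013  0.2231] w 1.0 F [ 1.1 -0.4  0.3] t 1.9 yawy 174.11 tilt [0.0013 0.0002] j [ 19.1   8.2 -18.7   0.  -63.1 -25. ]
delta units [-5.7  -1.52  0.09]
```

Call:
{"method": "play_rows", "body": {
  "deltas": [
    [0, 0, 0, 0, 0, 0, 87],
    [0, 0, 0, 0, 0, 0, 87],
    [0, 0, 0, 0, 0, 0, 87]
  ]
}}

```text
time_s: 2.2
tcp_pos: [0.4832, -0.004, 0.2225]
ee_rot: [[-0.104, -0.995, -0.001], [-0.995, 0.104, -0.0], [0.0, 0.0, -1.0]]
wrist_force: [-0.5, -0.6, -0.0]
gripper_width: 0.998
```

```bash
python3 -c "
from h import *
go([.5365,.1365,.221])"
```

```text
pos [ 0.4832 -0.004   0.2225] w 0.998 F [-0.5 -0.6 -0. ] t 2.2 yawy 174.0 tilt [-0.0005 -0.0002] j [ 18.8   8.1 -18.8  -0.  -63.1 -24.8]
delta units [-5.81 -1.53  0.06]
```

Call:
{"method": "play_rows", "body": {
  "deltas": [
    [-1.5, -0.4, 0, 0, 0, 0, 87],
    [-3, -0.8, 0, 0, 0, 0, 87],
    [-4.5, -1.2, 0, 0, 0, 0, 87],
    [-5.4, -1.4, 0, 0, 0, 0, 87],
    [-5.8, -1.52, 0, 0, 0, 0, 87],
    [-5.8, -1.52, 0, 0, 0, 0, 87],
    [-5.8, -1.52, 0, 0, 0, 0, 87],
    [-5.8, -1.52, 0, 0, 0, 0, 87]
  ]
}}

```text
time_s: 3.0
tcp_pos: [0.5361, 0.1355, 0.2227]
ee_rot: [[-0.105, -0.994, -0.0], [-0.994, 0.105, -0.0], [0.0, 0.0, -1.0]]
wrist_force: [-0.8, -0.8, 0.1]
gripper_width: 0.998
```

```bash
python3 - <<'E'
from h import *
import cv2
go([.5365,.1365,.111])
S=r.capture("scene")["pixels"][:,:,::-1];T=r.capture("top")["pixels"][:,:,::-1]
a=cv2.resize(S[130:250,270:430],None,fx=4,fy=4,interpolation=2)
cv2.imwrite("pics/above.png",a)
E
```

```text
pos [0.5361 0.1355 0.2227] w 0.998 F [-0.8 -0.8  0.1] t 3.0 yawy 173.96 tilt [-0.0002 -0.0001] j [ 31.   15.   -9.8  -0.  -65.2 -37. ]
delta units [-0.04 -0.01  4.47]
```

View pics/above.png

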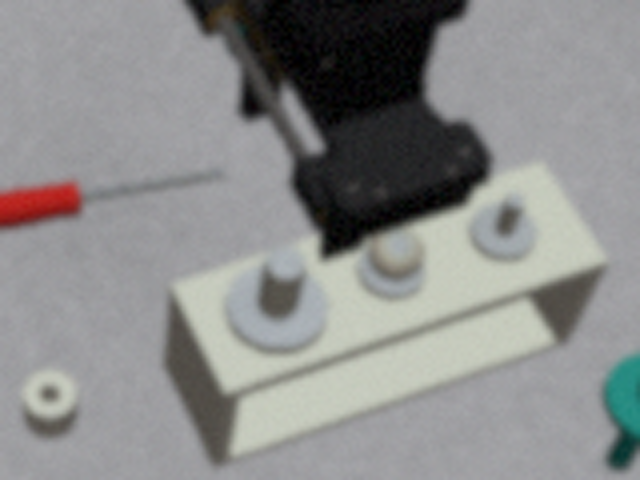

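```bash
python3 - <<'E'
from h import *
import cv2
for n in("scene","top"):
    d=r.capture(n);s=r.sense();R=np.array(s["ee_rot"]);p=np.array(s["tcp_pos"])
    im=d["pixels"][:,:,::-1].copy()
    for q,c in((p,(0,0,255)),(p+R[:,1]*.0435,(0,255,0)),(p-R[:,1]*.0435,(255,0,0)),(np.array([.5365,.1365,.148]),(0,255,255))):
        x=d["camera_matrix"]@(d["R"]@q+d["t"]);x=x[:2]/x[2];print(n,np.round(x,1));cv2.circle(im,tuple(int(round(v)) for v in x),2,c,-1)
    cx,cy=[int(v) for v in x]
    cv2.imwrite(f"pics/tcp_{n}.png",cv2.resize(im[max(0,cy-90):cy+70,cx-90:cx+90],None,fx=3,fy=3))
a=cv2.imread("pics/tcp_scene.png");b=cv2.imread("pics/tcp_top.png");cv2.imwrite("pics/tcp.png",cv2.resize(np.hstack([a,b]),None,fx=.72,fy=.72))
E
```

```text
scene [343.7 173.9]
scene [334.9 158.6]
scene [353.  189.9]
scene [340.1 193.8]
top [222.4 182.2]
top [219.3 203.7]
top [225.4 161.2]
top [227.  190.8]
```

View pics/tcp.png

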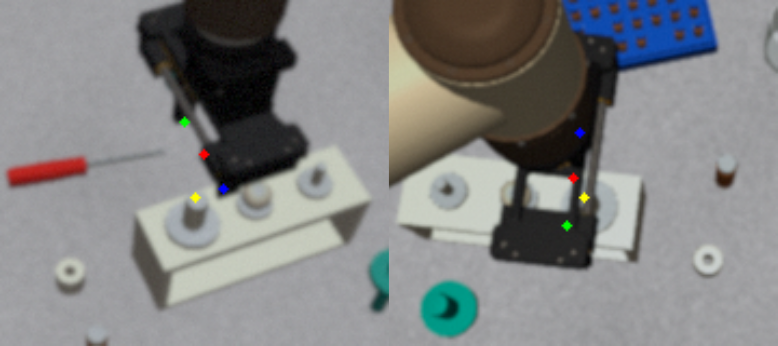

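Projected TCP and finger positions agree with the picture: the fingers straddle the drift, one on each side along x. Now descend.

Call:
{"method": "play_rows", "body": {
  "deltas": [
    [0, 0, 0.9, 0, 0, 0, 87],
    [0, 0, 1.8, 0, 0, 0, 87],
    [0, 0, 2.6, 0, 0, 0, 87],
    [0, 0, 3.3, 0, 0, 0, 87],
    [0, 0, 3.9, 0, 0, 0, 87],
    [0, 0, 4.3, 0, 0, 0, 87],
    [0, 0, 4.45, 0, 0, 0, 87],
    [0, 0, 4.45, 0, 0, 0, 87],
    [0, 0, 4.45, 0, 0, 0, 87]
  ]
}}

```text
time_s: 4.1
tcp_pos: [0.5371, 0.1371, 0.1121]
ee_rot: [[-0.104, -0.995, 0.001], [-0.995, 0.104, 0.001], [-0.001, -0.001, -1.0]]
wrist_force: [0.3, 0.9, 0.0]
gripper_width: 1.003
```

Call:
{"method": "play_rows", "body": {
  "deltas": [
    [0, 0, 0, 0, 0, 0, 60],
    [0, 0, 0, 0, 0, 0, 40],
    [0, 0, 0, 0, 0, 0, 30],
    [0, 0, 0, 0, 0, 0, 20],
    [0, 0, 0, 0, 0, 0, 15],
    [0, 0, 0, 0, 0, 0, 15],
    [0, 0, 0, 0, 0, 0, 15],
    [0, 0, 0, 0, 0, 0, 15]
  ]
}}

```text
time_s: 4.9
tcp_pos: [0.5365, 0.1369, 0.1113]
ee_rot: [[-0.104, -0.995, -0.0], [-0.995, 0.104, -0.0], [0.0, 0.0, -1.0]]
wrist_force: [-0.6, 0.0, 0.2]
gripper_width: 0.355
```

```bash
python3 - <<'E'
from h import *
import cv2
go([.5365,.1365,.111])
S=r.capture("scene")["pixels"][:,:,::-1];T=r.capture("top")["pixels"][:,:,::-1]
cv2.imwrite("pics/grip.png",np.hstack([cv2.resize(S[140:240,280:410],None,fx=3,fy=3),cv2.resize(T[140:240,150:280],None,fx=3,fy=3)]))
E
```

```text
pos [0.5365 0.1369 0.1113] w 0.355 F [-0.6  0.   0.2] t 4.9 yawy 174.04 tilt [-0.0001 -0.    ] j [ 31.1  21.3 -18.3  -0.  -50.4 -37. ]
delta units [ 0.01 -0.    0.01]
```

View pics/grip.png

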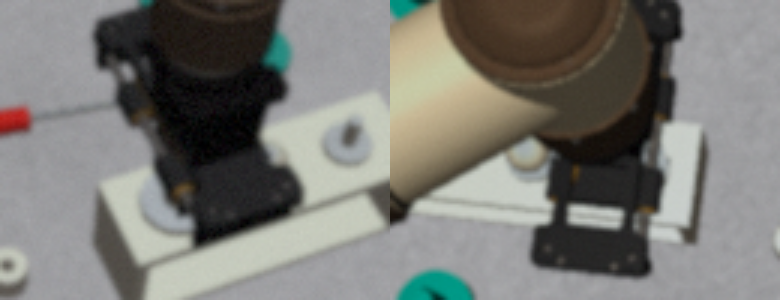

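Call:
{"method": "play_rows", "body": {
  "deltas": [
    [0, 0, 0, 0, 0, 0, 10],
    [0, 0, 0, 0, 0, 0, 10],
    [0, 0, 0, 0, 0, 0, 10],
    [0, 0, 0, 0, 0, 0, 10],
    [0, 0, 0, 0, 0, 0, 10]
  ]
}}

```text
time_s: 5.5
tcp_pos: [0.5367, 0.137, 0.1114]
ee_rot: [[-0.104, -0.995, 0.0], [-0.995, 0.104, 0.0], [-0.0, -0.0, -1.0]]
wrist_force: [1.9, -0.8, -0.0]
gripper_width: 0.266
```

Call:
{"method": "play_rows", "body": {
  "deltas": [
    [0, 0, -0.3, 0, 0, 0, 10],
    [0, 0, -0.8, 0, 0, 0, 10],
    [0, 0, -1.5, 0, 0, 0, 10],
    [0, 0, -2.3, 0, 0, 0, 10],
    [0, 0, -3.1, 0, 0, 0, 10],
    [0, 0, -3.9, 0, 0, 0, 10],
    [0, 0, -4.7, 0, 0, 0, 10],
    [0, 0, -5.4, 0, 0, 0, 10],
    [0, 0, -6, 0, 0, 0, 10],
    [0, 0, -6.4, 0, 0, 0, 10],
    [0, 0, -6.4, 0, 0, 0, 10],
    [0, 0, -6.4, 0, 0, 0, 10]
  ]
}}

```text
time_s: 6.7
tcp_pos: [0.5358, 0.1367, 0.2708]
ee_rot: [[-0.104, -0.995, -0.001], [-0.995, 0.104, -0.0], [0.0, 0.001, -1.0]]
wrist_force: [-0.8, -0.7, -4.2]
gripper_width: 0.267
```

```bash
python3 - <<'E'
from h import *
import cv2
go([.556,-.1825,.271])
S=r.capture("scene")["pixels"][:,:,::-1];T=r.capture("top")["pixels"][:,:,::-1]
cv2.imwrite("pics/lift.png",np.hstack([cv2.resize(S[110:230,270:400],None,fx=3,fy=3),cv2.resize(T[120:240,150:280],None,fx=3,fy=3)]))
E
```

```text
pos [0.5358 0.1367 0.2708] w 0.267 F [-0.8 -0.7 -4.2] t 6.7 yawy 174.03 tilt [-0.0014 -0.    ] j [ 31.1  13.3  -5.1  -0.  -71.7 -37. ]
delta units [ 1.262e+01 -2.130e+00 -1.000e-02]
```

View pics/lift.png

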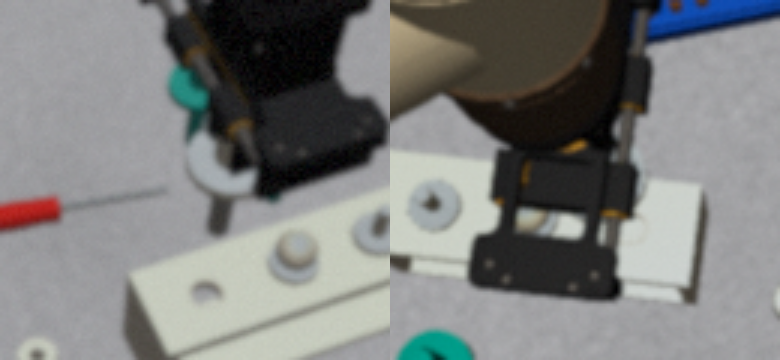

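The drift is lifted, the rack hole at left is empty, and about 4 N is on the wrist. Now over to the bore.

Call:
{"method": "play_rows", "body": {
  "deltas": [
    [0.5, -0.08, 0, 0, 0, 0, 10],
    [1.5, -0.25, 0, 0, 0, 0, 10],
    [2.8, -0.47, 0, 0, 0, 0, 10],
    [4.2, -0.7, 0, 0, 0, 0, 10],
    [5.6, -0.94, 0, 0, 0, 0, 10],
    [7, -1.18, 0, 0, 0, 0, 10],
    [8.4, -1.42, 0, 0, 0, 0, 10],
    [9.7, -1.64, 0, 0, 0, 0, 10],
    [10.9, -1.84, 0, 0, 0, 0, 10],
    [11.8, -1.99, 0, 0, 0, 0, 10],
    [12.4, -2.09, 0, 0, 0, 0, 10],
    [12.62, -2.13, 0, 0, 0, 0, 10]
  ]
}}

```text
time_s: 8.0
tcp_pos: [0.5563, -0.1841, 0.2706]
ee_rot: [[-0.106, -0.994, -0.001], [-0.994, 0.106, 0.0], [0.0, 0.001, -1.0]]
wrist_force: [-0.4, 0.4, -3.1]
gripper_width: 0.267
```

Call:
{"method": "play_rows", "body": {
  "deltas": [
    [0, 0, 0, 0, 0, 0, 10],
    [0, 0, 0, 0, 0, 0, 10],
    [0, 0, 0, 0, 0, 0, 10]
  ]
}}

```text
time_s: 8.3
tcp_pos: [0.5568, -0.1815, 0.2714]
ee_rot: [[-0.102, -0.995, 0.0], [-0.995, 0.102, 0.0], [-0.0, -0.0, -1.0]]
wrist_force: [-0.3, -0.0, -3.3]
gripper_width: 0.269
```

```bash
python3 - <<'E'
from h import *
import cv2
go([.556,-.1825,.2])
o=[]
for n in("scene","top"):
    d=r.capture(n);s=r.sense();R=np.array(s["ee_rot"]);p=np.array(s["tcp_pos"])
    g=p-R[:,2]*.0137
    im=cv2.resize(d["pixels"][:,:,::-1],None,fx=4,fy=4,interpolation=2)
    for q,c in((g,(0,0,255)),(g+R[:,2]*.022,(0,255,0)),(g+R[:,2]*.105,(255,0,0)),(np.array([.556,-.1825,.125]),(0,255,255))):
        x=d["camera_matrix"]@(d["R"]@q+d["t"]);x=x[:2]/x[2];print(n,np.round(x,1));cv2.circle(im,tuple(int(round(4*v+1.5)) for v in x),3,c,-1)
    cx,cy=[int(4*v) for v in x];o.append(im[max(0,cy-320):cy+180,cx-200:cx+200])
cv2.imwrite("pics/over.png",np.hstack(o))
E
```

```text
pos [ 0.5568 -0.1815  0.2714] w 0.269 F [-0.3 -0.  -3.3] t 8.3 yawy 174.12 tilt [0.0001 0.0002] j [ -2.2  16.5  -0.7  -0.  -72.8  -3.6]
delta units [0.04 0.03 2.86]
scene [199.1 228.3]
scene [201.4 234.2]
scene [208.9 254.1]
scene [212.6 265.4]
top [391.1 164.6]
top [387.8 168. ]
top [377.  179.2]
top [371.3 185.9]
```

View pics/over.png

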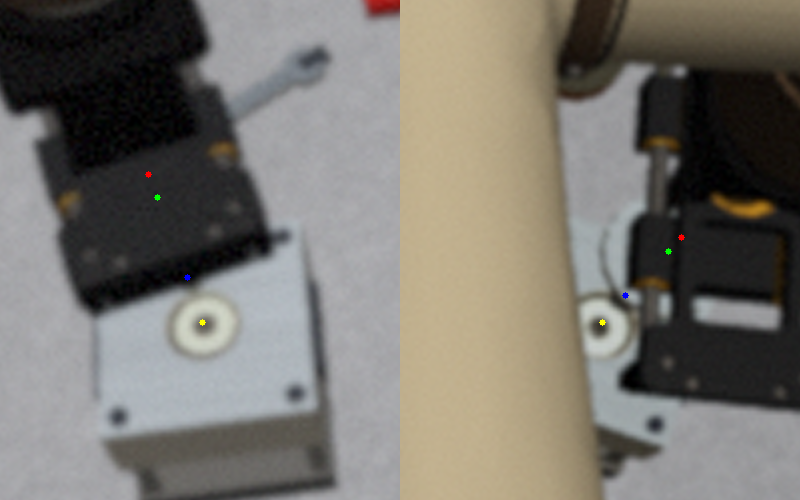

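Call:
{"method": "play_rows", "body": {
  "deltas": [
    [0, 0, 0.5, 0, 0, 0, 10],
    [0.02, 0.02, 1, 0, 0, 0, 10],
    [0.03, 0.03, 1.5, 0, 0, 0, 10],
    [0.03, 0.03, 1.8, 0, 0, 0, 10],
    [0.03, 0.03, 1.9, 0, 0, 0, 10],
    [0.03, 0.03, 1.9, 0, 0, 0, 10],
    [0.03, 0.03, 1.9, 0, 0, 0, 10]
  ]
}}

```text
time_s: 9.1
tcp_pos: [0.5563, -0.1833, 0.2243]
ee_rot: [[-0.104, -0.995, 0.001], [-0.995, 0.104, -0.0], [0.0, -0.001, -1.0]]
wrist_force: [-0.1, -1.0, -2.5]
gripper_width: 0.27
```

```bash
python3 - <<'E'
from h import *
import cv2
go([.556,-.1825,.141])
o=[]
for n in("scene","top"):
    d=r.capture(n);s=r.sense();R=np.array(s["ee_rot"]);p=np.array(s["tcp_pos"])
    g=p-R[:,2]*.0137
    im=cv2.resize(d["pixels"][:,:,::-1],None,fx=5,fy=5,interpolation=2)
    for q,c in((g+R[:,2]*.105,(255,0,0)),(np.array([.556,-.1825,.125]),(0,255,255))):
        x=d["camera_matrix"]@(d["R"]@q+d["t"]);x=x[:2]/x[2];cv2.circle(im,tuple(int(round(5*v+2)) for v in x),2,c,-1)
    cx,cy=[int(5*v) for v in x];o.append(im[max(0,cy-300):cy+200,cx-200:cx+200])
cv2.imwrite("pics/over2.png",np.hstack(o))
E
```

```text
pos [ 0.5563 -0.1833  0.2243] w 0.27 F [-0.1 -1.  -2.5] t 9.1 yawy 174.05 tilt [ 0.001  -0.0004] j [ -2.4  18.1  -5.2   0.  -66.6  -3.6]
delta units [-0.03  0.02  3.33]
```

View pics/over2.png

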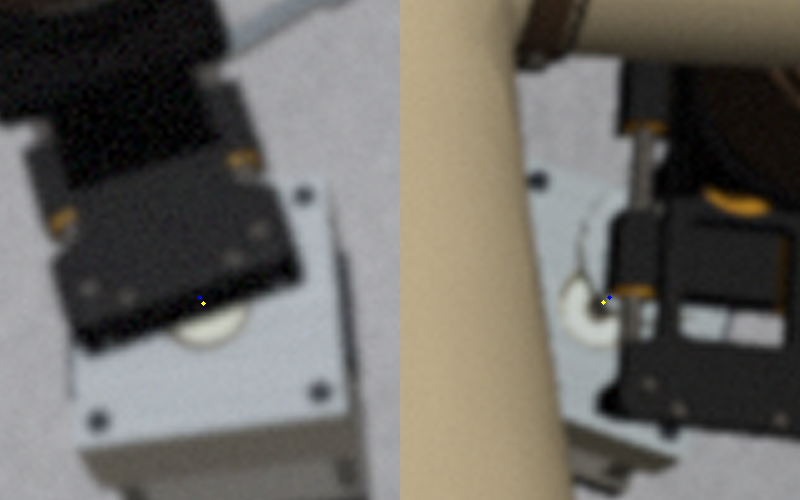

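Call:
{"method": "play_rows", "body": {
  "deltas": [
    [0, 0, 0.15, 0, 0, 0, 10],
    [0, 0, 0.3, 0, 0, 0, 10],
    [0, 0, 0.4, 0, 0, 0, 10],
    [0, 0, 0.5, 0, 0, 0, 10],
    [0, 0, 0.6, 0, 0, 0, 10],
    [0, 0, 0.6, 0, 0, 0, 10]
  ]
}}

```text
time_s: 9.8
tcp_pos: [0.557, -0.1836, 0.2105]
ee_rot: [[-0.103, -0.995, 0.004], [-0.995, 0.103, -0.001], [0.001, -0.004, -1.0]]
wrist_force: [0.7, -0.1, 3.1]
gripper_width: 0.265
```

Call:
{"method": "play_rows", "body": {
  "deltas": [
    [0, 0, 0.1, 0, 0, 0, 10],
    [0, 0, 0.2, 0, 0, 0, 10],
    [0, 0, 0.3, 0, 0, 0, 10],
    [0, 0, 0.4, 0, 0, 0, 10],
    [0, 0, 0.5, 0, 0, 0, 10],
    [0, 0, 0.6, 0, 0, 0, 10],
    [0, 0, 0.6, 0, 0, 0, 10]
  ]
}}

```text
time_s: 10.5
tcp_pos: [0.5556, -0.1829, 0.1926]
ee_rot: [[-0.104, -0.995, -0.001], [-0.995, 0.104, 0.001], [-0.001, 0.001, -1.0]]
wrist_force: [0.7, -0.6, -2.1]
gripper_width: 0.268
```

```bash
python3 -c "
from h import *
go([.556,-.1825,.141])"
```

```text
pos [ 0.5556 -0.1829  0.1926] w 0.268 F [ 0.7 -0.6 -2.1] t 10.5 yawy 174.02 tilt [-0.0012  0.0007] j [ -2.4  19.5  -7.9  -0.  -62.7  -3.6]
delta units [-0.02 -0.02  2.06]
```

Call:
{"method": "play_rows", "body": {
  "deltas": [
    [0, 0, 0.15, 0, 0, 0, 10],
    [0, 0, 0.3, 0, 0, 0, 10],
    [0, 0, 0.45, 0, 0, 0, 10],
    [0, 0, 0.6, 0, 0, 0, 10],
    [0, 0, 0.75, 0, 0, 0, 10],
    [0, 0, 0.9, 0, 0, 0, 10],
    [0, 0, 1.05, 0, 0, 0, 10],
    [0, 0, 1.2, 0, 0, 0, 10],
    [0, 0, 1.35, 0, 0, 0, 10],
    [0, 0, 1.5, 0, 0, 0, 10],
    [0, 0, 1.6, 0, 0, 0, 10],
    [0, 0, 1.6, 0, 0, 0, 10]
  ]
}}

```text
time_s: 11.7
tcp_pos: [0.5556, -0.1831, 0.1533]
ee_rot: [[-0.104, -0.995, -0.001], [-0.995, 0.104, 0.0], [-0.0, 0.001, -1.0]]
wrist_force: [-0.1, -0.0, -3.7]
gripper_width: 0.263
```

```bash
python3 -c "
from h import *
import cv2
go([.556,-.1825,.141])
S=r.capture('scene')['pixels'][:,:,::-1];T=r.capture('top')['pixels'][:,:,::-1]
cv2.imwrite('pics/push.png',np.hstack([cv2.resize(x,None,fx=4,fy=4,interpolation=2) for x in (S[210:320,165:265],T[140:250,330:430])]))"
```

```text
pos [ 0.5556 -0.1831  0.1533] w 0.263 F [-0.1 -0.  -3.7] t 11.7 yawy 174.04 tilt [-0.0009  0.0002] j [ -2.4  21.5 -10.9  -0.  -57.6  -3.6]
delta units [-0.03 -0.01  0.49]
```

View pics/push.png

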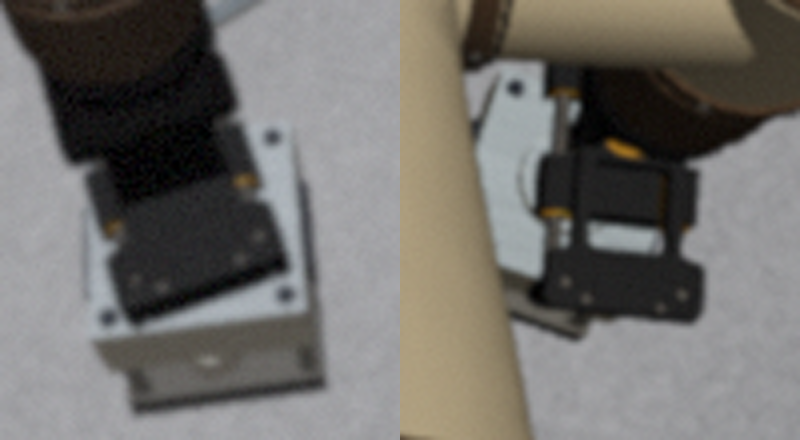

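A white spot now shows under the block at scene crop (208,360), probably the sleeve in the tray. Lower until the collar touches.

Call:
{"method": "play_rows", "body": {
  "deltas": [
    [0, 0, 0.1, 0, 0, 0, 10],
    [0, 0, 0.2, 0, 0, 0, 10],
    [0, 0, 0.3, 0, 0, 0, 10],
    [0, 0, 0.4, 0, 0, 0, 10],
    [0, 0, 0.44, 0, 0, 0, 10],
    [0, 0, 0.44, 0, 0, 0, 10],
    [0, 0, 0.44, 0, 0, 0, 10]
  ]
}}

```text
time_s: 12.5
tcp_pos: [0.556, -0.1832, 0.1428]
ee_rot: [[-0.104, -0.995, 0.0], [-0.995, 0.104, -0.0], [0.0, -0.0, -1.0]]
wrist_force: [-0.3, -0.1, -3.6]
gripper_width: 0.266
```

Call:
{"method": "play_rows", "body": {
  "deltas": [
    [0, 0, 0.03, 0, 0, 0, 10],
    [0, 0, 0.06, 0, 0, 0, 10],
    [0, 0, 0.06, 0, 0, 0, 10]
  ]
}}

```text
time_s: 12.8
tcp_pos: [0.556, -0.1832, 0.1414]
ee_rot: [[-0.104, -0.995, 0.0], [-0.995, 0.104, -0.0], [0.0, -0.0, -1.0]]
wrist_force: [-0.7, -0.5, -3.1]
gripper_width: 0.266
```

Call:
{"method": "play_rows", "body": {
  "deltas": [
    [0, 0, 0.03, 0, 0, 0, 10],
    [0, 0, 0.06, 0, 0, 0, 10],
    [0, 0, 0.06, 0, 0, 0, 10]
  ]
}}

```text
time_s: 13.1
tcp_pos: [0.556, -0.1832, 0.1414]
ee_rot: [[-0.103, -0.995, 0.001], [-0.995, 0.103, -0.001], [0.0, -0.001, -1.0]]
wrist_force: [-3.1, 2.0, 4.3]
gripper_width: 0.266
```

Collar contact: the wrist force went from −3 N to +4 N. Release.

Call:
{"method": "play_rows", "body": {
  "deltas": [
    [0, 0, 0, 0, 0, 0, 30],
    [0, 0, 0, 0, 0, 0, 40],
    [0, 0, 0, 0, 0, 0, 60],
    [0, 0, 0, 0, 0, 0, 70],
    [0, 0, 0, 0, 0, 0, 70],
    [0, 0, 0, 0, 0, 0, 70],
    [0, 0, 0, 0, 0, 0, 70]
  ]
}}

```text
time_s: 13.8
tcp_pos: [0.5559, -0.1832, 0.1397]
ee_rot: [[-0.104, -0.995, -0.0], [-0.995, 0.104, -0.0], [0.0, 0.0, -1.0]]
wrist_force: [0.3, 0.1, 0.3]
gripper_width: 0.772
```

Call:
{"method": "play_rows", "body": {
  "deltas": [
    [0, 0, -0.5, 0, 0, 0, 70],
    [0, 0, -1.2, 0, 0, 0, 70],
    [0, 0, -2, 0, 0, 0, 70],
    [0, 0, -3, 0, 0, 0, 70],
    [0, 0, -4, 0, 0, 0, 70],
    [0, 0, -5, 0, 0, 0, 70],
    [1.5, 2, -5.5, 0, 0, 0, 70],
    [3, 4, -5.5, 0, 0, 0, 70],
    [4, 5.5, -5.5, 0, 0, 0, 70],
    [5, 6.2, -5.5, 0, 0, 0, 70],
    [5, 6.2, -5.5, 0, 0, 0, 70],
    [5, 6.2, -5.5, 0, 0, 0, 70]
  ]
}}

```text
time_s: 15.0
tcp_pos: [0.3882, -0.2921, 0.2786]
ee_rot: [[-0.106, -0.994, 0.002], [-0.994, 0.106, -0.001], [0.001, -0.002, -1.0]]
wrist_force: [0.7, -0.3, -0.3]
gripper_width: 0.804
```

```bash
python3 -c "
from h import *
import cv2
go([.556,-.1825,.141])
S=r.capture('scene')['pixels'][:,:,::-1];T=r.capture('top')['pixels'][:,:,::-1]
for c in('scene','top'):
  for n in('drift_grip','sleeve_center','bore_top'):
    for q in r.spot_in(c,n):print(c,n,np.round(q['centre'],3),round(q['score'],2))
cv2.imwrite('pics/end.png',np.hstack([cv2.resize(x,None,fx=4,fy=4,interpolation=2) for x in (S[210:320,165:265],T[140:250,330:430])]))"
```

```text
pos [ 0.3882 -0.2921  0.2786] w 0.804 F [ 0.7 -0.3 -0.3] t 15.0 yawy 173.92 tilt [ 0.0023 -0.0009] j [-17.8   6.  -13.    0.  -70.9  11.7]
delta units [-5.08 -6.2   5.52]
scene drift_grip [ 0.564 -0.181  0.131] 0.93
scene drift_grip [0.436 0.278 0.079] 0.77
scene drift_grip [0.691 0.302 0.082] 0.76
scene drift_grip [0.349 0.247 0.08 ] 0.59
scene bore_top [ 0.589 -0.186  0.122] 0.87
top drift_grip [0.34  0.25  0.084] 0.97
top drift_grip [0.672 0.296 0.08 ] 0.85
top drift_grip [ 0.556 -0.167  0.136] 0.74
top drift_grip [0.426 0.279 0.079] 0.58
top bore_top [ 0.536 -0.151  0.122] 0.93
```

View pics/end.png

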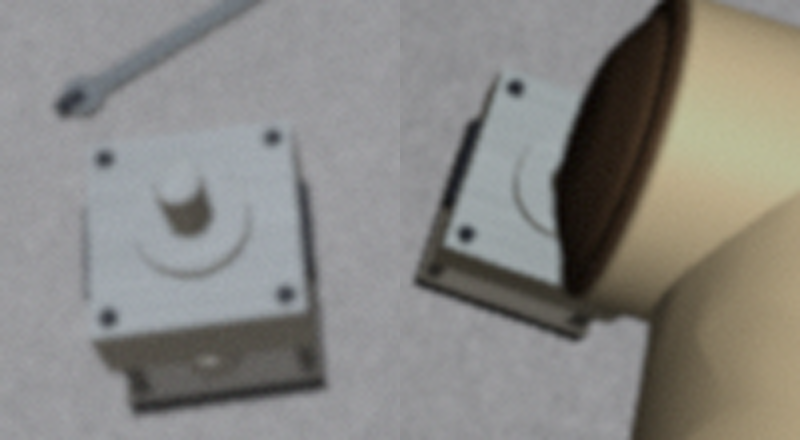

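```bash
python3 -c "
from h import *
import cv2
d=r.capture('scene');S=d['pixels'][:,:,::-1]
c=cv2.resize(S[285:318,190:252],None,fx=12,fy=12,interpolation=2)
c=np.clip((c.astype(float)-40)*2.2,0,255).astype(np.uint8)
for p,col in(((.556,-.1825,.035),(0,0,255)),((.573,-.1825,.035),(0,255,0)),((.573,-.1825,.005),(255,0,0)),((.556,-.1825,.0),(0,255,255))):
    x=d['camera_matrix']@(d['R']@np.array(p)+d['t']);x=x[:2]/x[2];print(x)
    cv2.circle(c,(int((x[0]-190+.5)*12),int((x[1]-285+.5)*12)),4,col,-1)
cv2.imwrite('pics/tray.png',c)
for z in(.005,.02,.035):print(ray(0,(216.7,299.7),z,d))
for uv,z in(((165+179/4,210+185/4),.1775),((165+193/4,210+228/4),.133)):print(ray(0,uv,z,d))
"
```

```text
[218.73268218 281.55595605]
[221.60818973 287.87350965]
[223.37290602 292.55860197]
[220.85426451 287.14774993]
[ 0.58182833 -0.20280128  0.005     ]
[ 0.58770367 -0.20283358  0.02      ]
[ 0.59357901 -0.20286588  0.035     ]
[ 0.56059298 -0.1816464   0.1775    ]
[ 0.56384056 -0.18288127  0.133     ]
```

View pics/tray.png

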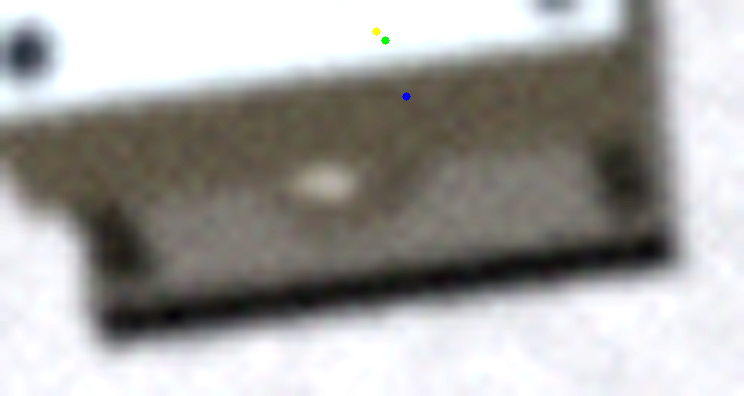

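The drift stands home at scene (210,257). The sleeve appears under the block at scene (217,300), so I move the arm aside for a top-view check.

Call:
{"method": "play_rows", "body": {
  "deltas": [
    [1, 0.4, 0, 0, 0, 0, 70],
    [2, 0.8, 0, 0, 0, 0, 70],
    [3.2, 1.2, 0, 0, 0, 0, 70],
    [4.4, 1.6, 0, 0, 0, 0, 70],
    [5.6, 2, 0, 0, 0, 0, 70],
    [6.8, 2.4, 0, 0, 0, 0, 70],
    [7.8, 2.8, 0, 0, 0, 0, 70],
    [8.4, 3, 0, 0, 0, 0, 70],
    [8.4, 3, 0, 0, 0, 0, 70],
    [8.4, 3, 0, 0, 0, 0, 70]
  ]
}}

```text
time_s: 16.45
tcp_pos: [0.2926, -0.4921, 0.277]
ee_rot: [[-0.104, -0.995, -0.0], [-0.995, 0.104, 0.001], [-0.001, 0.0, -1.0]]
wrist_force: [-0.5, -0.7, -0.4]
gripper_width: 0.803
```

```bash
python3 -c "
from h import *
import cv2
d=r.capture('scene');S=d['pixels'][:,:,::-1];e=r.capture('top');T=e['pixels'][:,:,::-1]
A=cv2.resize(S[215:320,165:265],None,fx=4,fy=4,interpolation=2);B=cv2.resize(T[140:245,325:425],None,fx=4,fy=4,interpolation=2)
f=lambda c:np.clip((c.astype(float)-40)*1.8,0,255).astype(np.uint8)
cv2.imwrite('pics/end2.png',np.hstack([f(A),f(B)]))
for c in('scene','top'):
    for q in r.spot_in(c,'sleeve_center'):print(c,np.round(q['centre'],3),q['score'])
"
```

```text
(no output)
```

View pics/end2.png

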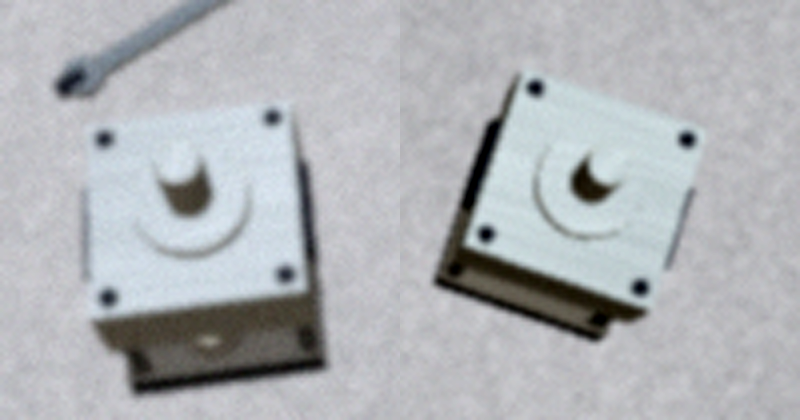

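```bash
python3 -c "
from h import *
d=r.capture('top')
print(ray(0,(325+207/4,140+165/4),.1775,d), r.sense()['joint_velocities'])
print(r.finish_job())"
```

```text
[ 0.55311782 -0.18159056  0.1775    ] [-0.16150897  0.12951198  0.04691632  0.05410848  0.04550339  0.01015612]
the job is handed in; nothing more can be done
None
```

I handed the job in at about 16.5 s of the 48 s allowed. I took the wide-collar drift from the rack and pushed the sleeve down through the bore. I lowered the drift until its collar touched the block, let go and moved the arm clear. `finish_job` reported no verdict.

**Drift:** the last pictures show it upright with its collar on the block. The top of its grip measures within about 5 mm of the bore axis in both cameras. When the collar touched, the wrist force went from −3 N to +4 N.

**Sleeve:** part of it shows as a white spot in the tray, no more than about 40 mm from the axis, and it did not move between pictures. It is mostly hidden under the block. The network found it in neither camera, so I judged its place from that spot and from the force falling back to the drift's weight after the push.

**Disagreements:** after the placing, the network's drift and block points disagreed between cameras by up to about 6 cm because of the angle and the arm in the way. I relied on my own pixel measurements instead.

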